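Stamp the waiting ticket at the face-painting stand

TASK

Take the pink-handled stamp by its handle and press it squarely into the empty ring on the yellow ticket, pushing the sprung handle all the way down and holding it there for about a second without ramming it. Do not let the stamp slide while it is pressed or press it elsewhere on that ticket; lift it straight off, then stand it upright on the round black mat and let go.

Things in the scene. Friction and masses are not known exactly. Their poses are not given: they have to be found in the camera images.
- pink_grip (a point): Centre of the pink handle of the self-inking stamp, 73 mm above the stamp's flat underside. The handle is 28 x 28 mm, 50 mm high (its top, with a white dot, is 25 mm above this point); 12 mm of thin neck separate it from the black foot. z is up along the stamp, x and y square to the handle's faces. A teal-handled stamp of the same shape nearby is not wanted.
- pink_stamp: The foot of that stamp: black, 44 x 44 x 36 mm, white band near its bottom; it carries the handle. The whole stamp is 98 mm tall, about 140 g, and stands upright on the table at the start. Origin at the centre of its flat underside; z up, x and y square to its sides (turned as the handle).
- pink_handle (a joint): How far the handle is pushed down into the foot, in m: 0 = fully up (at rest), 0.010 = fully down on its stop. A spring lifts it: about 2 N starts it moving, 7 N takes it fully down; the handle then comes up by itself when let go.
- ring (a point): Centre of the empty ring (black line, 72 mm outside diameter, white inside) on the yellow ticket, at its surface, 5 mm above the table; z up, x along the board towards its steel clip (68 mm from here, 9 mm high). A blue ticket on a like board nearby, with a pink star in its ring already, is not wanted.
- yellow_ticket: The fixed wooden clip board that carries the yellow ticket: 130 (x) x 90 (y) x 5 mm, origin at the centre of its underside.
- mat_top (a point): Centre of the top face of the fixed round black mat, 90 mm in diameter, 6 mm thick, on which the stamp is to be stood; z up.

How it is judged:
By the outcome, as a careful person would: the job done as asked, in the order asked, and still so for the second after the job is handed in, with the robot touching nothing.
It also fails if it takes over 45 s, if anything falls off the work surface, if the arm or the gripper's body presses on something with over 40 N, if the wrist force passes 120 N, or if a joint passes its speed limit or range.

ROBOT

A 7-joint arm with a two-finger parallel gripper is mounted at the origin on the work surface. World frame = base frame: x ahead of the robot, y to its left, z up, the work surface at z = 0. Lengths are in m, angles in rad, forces in N, time in s.
With the tool pointing down it reaches from about 0.425 to 0.875 m from the base axis. Payload 4.7 kg.
Tool frame: the origin (TCP) lies midway between the tips of the shut fingers; the grasp point (between the pads) lies 19 mm behind it (ctrl.grip_depth is the distance from the TCP to the grasp point, in m); z points along the fingers, y is the direction in which the jaws open and shut (so a half turn about z gives the same grasp; the last joint's range is limited). The gripper opens to 87 mm and grips with 3 to 60 N. Pads are 19 mm wide; open, the fingers measure 117 mm over their backs; the gripper's body (75 mm by 190 mm) begins 51 mm behind the grasp point.
Start: joints at [0.014, 0.321, -0.07, 1.45, 0.023, 1.371, -0.057], TCP at [0.65, -0, 0.223] pointing down, gripper open.
Joint ranges: [-2.86, 2.86], [-0.3, 2.09], [-1.38, 1.24], [0.06, 2.45], [-1.56, 4.7], [0.09, 2.05], [-2.69, 2.69]. Speed limits (rad/s): [2.57, 2.57, 3.14, 3.14, 3.14, 3.14, 3.14].

INTERFACE

Orientations are given as a rotation vector (axis times angle).
In Python, from bench import ctrl gives the robot as it stands. The module is installed in compiled form; this text tells all that it offers.
- The arm moves only by the shell command python3 -m inch 'ROWS' [FORCE]. ROWS is JSON, a list of rows, each a list of 5 numbers: the opening, from -1 (shut) to 1 (fully open), so that 0 is half open, then the shift along the tool's x, y, z in mm, then the turn about the tool's z in rad. In form: [[fingers, tx, ty, tz, twist], ...]. A call has 1 to 5 rows; each row shifts and turns the pose as measured when the row begins, along the tool's axes as they then stand; what a row does not reach is not made up. A row lasts 1/8 s, in which the tool goes at most 62.5 mm and 10.7 degrees, less where a joint would pass 70% of its speed; a pose out of reach is approached as far as the arm can. A call is refused whole if a number of a shift passes 62.5 or a number of a turn 0.188, either way. A call with a gripper value outside its range is refused whole. The fingers move at their own pace and stop on an object; FORCE is the grip in N (left out, the last holds). Time passes only in rows, so rows that do not move let the fingers close. It gives the time, the measured TCP pose, the force and the opening at its end, in the units of the state.
- ctrl.get_state(): the state, without advancing time (a new reading comes with each control period).
- ctrl.get_image(name): name is "scene" or "side" or "wrist"; returns a dict with "color" (384x512x3 uint8, red, green, blue), "range_z" (384x512 float32, m along the optical axis (not along the pixel's ray), 0 where there is no reading), "K" (3x3 intrinsics, pixels), "R" (3x3) and "t" (3): a world point X has camera coordinates R X + t. Camera axes: x right, y down, z forward; pixel columns grow to the right and rows downward; lengths in m; the calibration is good to about 2 mm. A picture is of the moment at which its call begins.
- ctrl.close_job(): hands the job in, once; it reports no verdict.
The state is a dict: "time": time; "joint_positions": joint angles; "qd": joint speeds; "joint_torque": joint torques, N m; "position": TCP position; "tool_rot": TCP orientation; "ft_force": force on the tool from outside, world axes, zero at the start; "torque": the same for the moment, N m; "grip_width": opening from 0.0 (shut) to 1.0 (fully open).
Only numpy, scipy, OpenCV 4.12 (cv2) and the standard library are available. Lean on these libraries where they do the work, as an engineer would, in place of code of your own. Each camera call takes 0.05 s, during which the arm holds its last target. There are 200 camera calls.

## Working session

There is one attempt and no reset: what is moved stays moved. The work goes in short steps, Python scripts to look and compute and a shell command to move; the robot and the scene stay as the last step left them, time stands still between calls to the robot, and variables do not carry over. Pictures are saved under pics/ and viewed, about 8 in all and at most 12, crops included, and the job is handed in when it is done.

```bash
mkdir -p pics; cat > h.py <<'E'
import numpy as np, cv2
from bench import ctrl
def grab(n,f=None):
    d=ctrl.get_image(n)
    if f: cv2.imwrite('pics/'+f,d['color'][:,:,::-1])
    np.savez('/tmp/'+n,**d); return d
def load(n): return dict(np.load('/tmp/'+n+'.npz'))
def px(d,u,v):
    z=d['range_z'][int(round(v)),int(round(u))]
    return d['R'].T@(np.linalg.inv(d['K'])@[u,v,1]*z-d['t'])
def onz(d,u,v,h):
    r=d['R'].T@np.linalg.inv(d['K'])@[u,v,1]; c=-d['R'].T@d['t']
    return c+r*(h-c[2])/r[2]
E
python3 - <<'E'
from h import *
a=grab('scene','s.png');b=grab('side','d.png')
for d in(a,b):print(-d['R'].T@d['t'],d['K'][0,0])
s=ctrl.get_state();print(s)
E
```

```text
[ 1.0436261  -0.7204156   0.81184356] 489.2551752305617
[0.11076383 0.49066555 0.71428014] 404.68756615676295
{'time': 0.1, 'joint_positions': array([ 0.01406482,  0.32175881, -0.07009728,  1.45155718,  0.02261183,
        1.37079223, -0.05689939]), 'qd': array([-0.00072344, -0.00250812, -0.00012859, -0.00162821,  0.0004607 ,
        0.00059354, -0.0025001 ]), 'joint_torque': array([ 1.37795760e-04, -4.92569017e+01, -4.06077392e-01, -3.13399816e+01,
       -6.42974046e-02,  3.95253638e-02,  6.49213871e-05]), 'position': array([ 6.49504292e-01, -2.20484869e-05,  2.21562437e-01]), 'tool_rot': array([-2.22054196e+00, -2.22071519e+00,  2.02760212e-03]), 'ft_force': array([0.50946028, 1.00708716, 1.34448933]), 'torque': array([-0.00202562,  0.03595513, -0.06625193]), 'grip_width': 0.9992739318820779}
```

View pics/s.png

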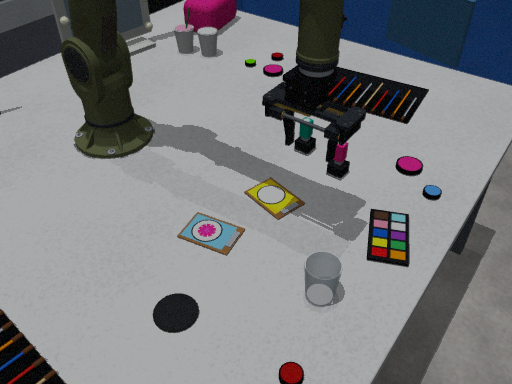

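View pics/d.png

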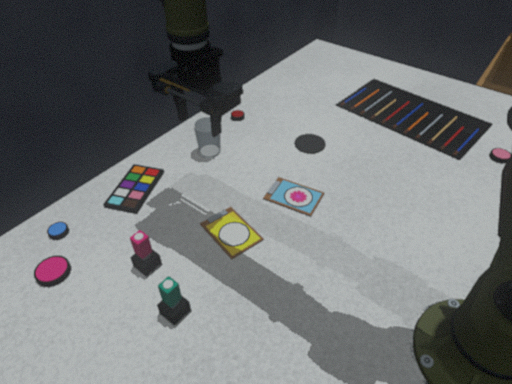

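The scene view shows the yellow ticket's ring at (271,195) and the mat at (176,313), with the pink stamp at (340,160) partly behind the gripper. In the side view the pink stamp is clear (top about (138,236)), the ring is at (234,234) and the mat at (310,144). I'll enlarge the side view.

```bash
python3 - <<'E'
from h import *
b=load('side');a=load('scene')
c=b['color'][190:330,110:280,::-1]; c1=cv2.resize(c,None,fx=4,fy=4,interpolation=cv2.INTER_CUBIC)
cv2.imwrite('pics/c1.png',c1)
for n,d,r,m in(('side',b,(234,234),(310,144)),('scene',a,(271,195),(176,313))):
    print(n,'ring',px(d,*r),onz(d,*r,.005),'mat',px(d,*m),onz(d,*m,.006))
    # dark mat blob
    g=(d['color'].max(2)<70).astype(np.uint8); k,l,s,ce=cv2.connectedComponentsWithStats(g)
    i=l[m[1],m[0]];print('matblob',s[i],ce[i],onz(d,*ce[i],.006))
    g=(d['color'].min(2)>130).astype(np.uint8); k,l,s,ce=cv2.connectedComponentsWithStats(g,connectivity=4)
    i=l[r[1],r[0]];print('ringblob',s[i],ce[i],onz(d,*ce[i],.005))
E
```

```text
side ring [0.5200131  0.05070817 0.00813522] [0.52183013 0.0487548  0.005     ] mat [ 0.56424789 -0.34156662  0.00754837] [ 0.56524142 -0.34338995  0.006     ]
matblob [295 135  29  18 368] [309.46467391 143.45108696] [ 0.56787409 -0.34467739  0.006     ]
ringblob [220 223  29  22 497] [234.01609658 233.25754527] [0.52322419 0.04704222 0.005     ]
scene ring [0.52756948 0.04786877 0.00162023] [0.52972216 0.04466394 0.005     ] mat [ 0.57836422 -0.35225677  0.00392532] [ 0.57955899 -0.35320218  0.006     ]
matblob [ 153  294   46   39 1394] [175.45552367 312.66499283] [ 0.57815813 -0.35325294  0.006     ]
ringblob [258 186  26  17 341] [270.48093842 194.37243402] [0.527307   0.04586273 0.005     ]
```

View pics/c1.png

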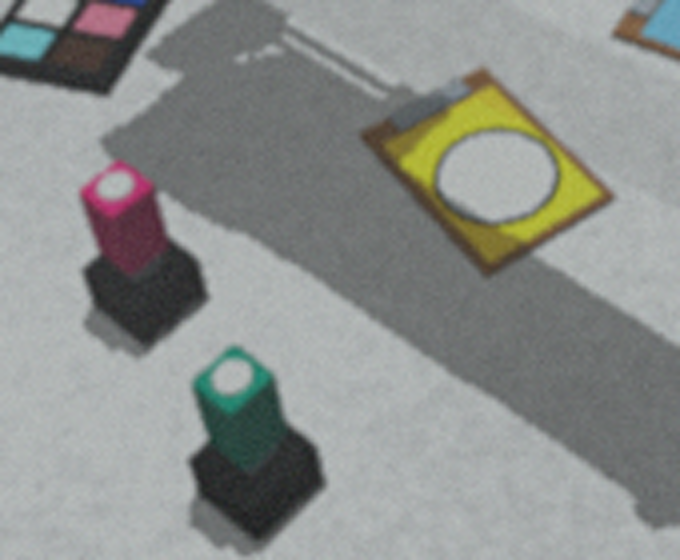

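```bash
python3 - <<'E'
from h import *
b=load('side')
f=lambda p,h:onz(b,110+(p[0]+.5)/4-.5,190+(p[1]+.5)/4-.5,h)
def quad(n,P,h):
    Q=np.array([f(p,h)[:2] for p in P]);print(n,Q.mean(0).round(4))
    for i in range(4):
        e=Q[(i+1)%4]-Q[i];print('   ',np.hypot(*e).round(4),np.degrees(np.arctan2(e[1],e[0])).round(1))
quad('pink',[(82,190),(120,160),(153,185),(117,216)],.098)
print('dot',f((116,184),.098)); print('depth', px(b,110+29,190+46))
quad('teal',[(194,380),(234,347),(273,374),(235,412)],.098)
quad('board',[(362,135),(482,68),(612,197),(490,275)],.005)
E
```

```text
pink [0.6122 0.2258]
    0.0243 -89.3
    0.0256 178.3
    0.0238 92.7
    0.0264 -0.5
dot [0.61477741 0.22490945 0.098     ]
depth [0.6111258  0.2263124  0.10083495]
teal [0.486  0.2665]
    0.0228 -93.2
    0.0243 -178.2
    0.0237 92.1
    0.0264 -0.3
board [0.5333 0.0461]
    0.0867 -103.5
    0.128 165.4
    0.0855 76.8
    0.1285 -14.1
```

```bash
python3 -m inch '[[1,50,-9,0,0],[1,50,-9,0,0],[1,50,-9,0,0],[1,50,-9,0,0],[1,0,0,0,0]]' 20; python3 - <<'E'
from h import *
d=grab('wrist','w1.png');print(-d['R'].T@d['t'],d['R'][2]);s=ctrl.get_state();print(s['position'],s['tool_rot'],s['time'])
E
```

```text
time: 0.72
position: [0.6115, 0.2041, 0.2177]
tool_rot: [-2.222, -2.215, 0.009]
ft_force: [0.4, 0.6, -0.2]
grip_width: 0.997
[0.61383562 0.28766749 0.38026595] [-0.00690266 -0.30480317 -0.95239035]
[0.6125895  0.20037042 0.21769786] [-2.22847441 -2.21194188  0.01130542] 0.775
```

View pics/w1.png

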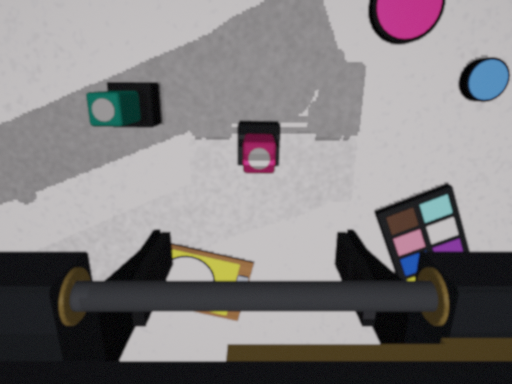

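Wrist view: the pink top's dot is at (259,158), with its top face spanning about x 243–276 and y 143–173. The teal stamp is at (103,109). The yellow ring is partly visible at (193,275).

```bash
python3 - <<'E'
from h import *
d=load('wrist')
print('dot',onz(d,259,158,.098),px(d,259,158))
hsv=cv2.cvtColor(d['color'],cv2.COLOR_RGB2HSV)
P=np.array([px(d,u,v) for v in range(120,185) for u in range(225,295)])
t=P[(P[:,2]>.090)&(P[:,2]<.106)]
print(len(t),t.mean(0),t.min(0),t.max(0),cv2.minAreaRect(t[:,:2].astype(np.float32)*1000))
f=P[(P[:,2]>.025)&(P[:,2]<.045)];print('foot',len(f),f.min(0),f.max(0),cv2.minAreaRect(f[:,:2].astype(np.float32)*1000))
h=(((hsv[...,0]>160)&(hsv[...,1]>120))*255).astype(np.uint8);h[:120]=0;h[185:]=0;h[:,:225]=0;h[:,295:]=0
ys,xs=np.nonzero(h);Q=np.array([onz(d,x,y,.098)[:2] for x,y in zip(xs,ys)],np.float32)*1000;print(cv2.minAreaRect(Q))
s=ctrl.get_state();print(s['position'])
from scipy.spatial.transform import Rotation as R
print(R.from_rotvec(s['tool_rot']).as_matrix().round(4))
E
```

```text
dot [0.61671496 0.22623081 0.098     ] [0.61670434 0.22645747 0.09904139]
1058 [0.61654776 0.22721664 0.09830749] [0.60289397 0.21234169 0.09000907] [0.63052201 0.24051485 0.10087421] ((616.7674560546875, 226.32569885253906), (28.185182571411133, 27.524866104125977), 89.4477310180664)
foot 842 [0.59429839 0.20412359 0.02501675] [0.63881194 0.24844425 0.03874803] ((616.6068725585938, 226.394775390625), (43.71324157714844, 44.05561447143555), 88.73435974121094)
((616.6431274414062, 230.7518310546875), (33.51484298706055, 28.653894424438477), 89.18782806396484)
[0.6125895  0.20037042 0.21769786]
[[ 0.0074  1.     -0.0063]
 [ 1.     -0.0075 -0.0039]
 [-0.0039 -0.0063 -1.    ]]
```

```bash
python3 -m inch '[[1,26,4,0,0],[1,0,0,0,0],[1,0,0,30,0],[1,0,0,30,0],[1,0,0,0,0]]' ; python3 - <<'E'
from h import *
s=ctrl.get_state();print(s['position'],s['tool_rot'],s['time'])
E
```

```text
time: 1.4
position: [0.6197, 0.2144, 0.1552]
tool_rot: [2.241, 2.196, -0.02]
ft_force: [0.1, 0.3, -0.5]
grip_width: 0.998
[0.61970803 0.21439987 0.1552082 ] [ 2.24076806  2.19587974 -0.01951302] 1.4
```

```bash
for i in 1 2 3; do python3 -m inch '[[1,0,0,0,0],[1,0,0,0,0]]'; done
```

```text
time: 1.65
position: [0.6215, 0.2124, 0.1577]
tool_rot: [2.242, 2.191, -0.016]
ft_force: [-0.1, -0.7, -0.5]
grip_width: 1.001
time: 1.9
position: [0.6225, 0.2126, 0.1597]
tool_rot: [2.242, 2.19, -0.012]
ft_force: [-0.6, -0.2, 0.3]
grip_width: 1.0
time: 2.15
position: [0.6226, 0.2129, 0.1603]
tool_rot: [2.241, 2.19, -0.011]
ft_force: [0.3, 1.2, 0.1]
grip_width: 1.004
```

```bash
python3 -m inch '[[1,14,-6,0,0],[1,0,0,0,0],[1,0,0,0,0],[1,0,0,0,0]]'; python3 - <<'E'
from h import *
from scipy.spatial.transform import Rotation as R
s=ctrl.get_state();print(s['position'],s['time'])
print(R.from_rotvec(s['tool_rot']).as_matrix().round(4))
E
```

```text
time: 2.65
position: [0.616, 0.2291, 0.1599]
tool_rot: [2.24, 2.192, -0.011]
ft_force: [0.5, -0.0, 0.5]
grip_width: 1.001
[0.61600901 0.22910957 0.15992595] 2.65
[[ 2.140e-02  9.998e-01  3.000e-04]
 [ 9.997e-01 -2.140e-02 -1.010e-02]
 [-1.010e-02  6.000e-04 -9.999e-01]]
```

```bash
python3 -m inch '[[1,-2,0,25,0],[1,0,0,25,0],[1,0,0,25,0],[1,0,0,12,0],[1,0,0,0,0]]'; python3 -m inch '[[1,0,0,0,0],[1,0,0,0,0],[1,0,0,0,0]]'
```

```text
time: 3.28
position: [0.6177, 0.2249, 0.0718]
tool_rot: [2.241, 2.189, -0.008]
ft_force: [-0.0, -0.2, 0.0]
grip_width: 1.0
time: 3.65
position: [0.6195, 0.2256, 0.0748]
tool_rot: [2.24, 2.187, -0.001]
ft_force: [0.3, 0.5, 0.3]
grip_width: 1.002
```

Correct x by −3 mm and descend the last 20 mm.

```bash
python3 -m inch '[[1,1,-3,10,0],[1,0,0,11,0],[1,0,0,0,0],[1,0,0,0,0]]'; python3 -m inch '[[1,0,0,0,0],[1,0,0,0,0]]'; python3 - <<'E'
from h import *
s=ctrl.get_state();print(s['position'])
d=grab('scene');c=d['color'][100:200,270:400,::-1];cv2.imwrite('pics/g1.png',cv2.resize(d['color'][30:180,240:420,::-1],None,fx=4,fy=4,interpolation=cv2.INTER_CUBIC))
E
```

```text
time: 4.15
position: [0.6163, 0.2266, 0.0522]
tool_rot: [2.239, 2.187, -0.001]
ft_force: [-0.4, -0.1, 1.0]
grip_width: 1.004
time: 4.4
position: [0.6165, 0.2267, 0.0525]
tool_rot: [2.239, 2.187, -0.001]
ft_force: [-0.4, 0.4, 0.1]
grip_width: 0.998
[0.61647381 0.22670215 0.05246758]
```

```bash
python3 -m inch '[[-1,0,0,0,0],[-1,0,0,0,0],[-1,0,0,0,0],[-1,0,0,0,0],[-1,0,0,0,0]]' 35; python3 -m inch '[[-1,0,0,0,0],[-1,0,0,0,0]]'
```

```text
time: 5.08
position: [0.6168, 0.2267, 0.0529]
tool_rot: [2.239, 2.187, 0.0]
ft_force: [-0.4, -0.4, 0.5]
grip_width: 0.516
time: 5.32
position: [0.6166, 0.2267, 0.0529]
tool_rot: [2.239, 2.187, -0.0]
ft_force: [1.0, 0.7, 0.8]
grip_width: 0.323
```

```bash
python3 -m inch '[[-1,0,0,0,0],[-1,0,0,-20,0],[-1,0,0,-20,0],[-1,0,0,-20,0],[-1,0,0,0,0]]'; python3 -m inch '[[-1,0,0,0,0],[-1,0,0,0,0]]'; python3 - <<'E'
from h import *
d=grab('wrist');
P=np.array([px(d,u,v) for v in range(0,384,2) for u in range(0,512,2)])
cv2.imwrite('pics/w2.png',d['color'][:,:,::-1]);print(ctrl.get_state()['position'])
E
```

```text
time: 5.95
position: [0.6168, 0.2276, 0.1186]
tool_rot: [2.239, 2.186, 0.004]
ft_force: [0.4, -0.1, -1.7]
grip_width: 0.318
time: 6.2
position: [0.6164, 0.2274, 0.1183]
tool_rot: [2.239, 2.187, 0.002]
ft_force: [-0.1, 0.2, -1.8]
grip_width: 0.32
[0.61621785 0.22729255 0.1180193 ]
```

View pics/w2.png

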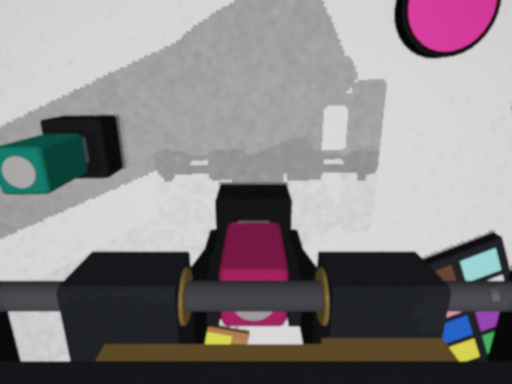

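Stamp held upright in the jaws. I'll go past the ring so the wrist camera can see it close up.

```bash
python3 -m inch '[[-1,-50,-17,-10,0],[-1,-55,-18,-10,0],[-1,-55,-18,-10,0],[-1,-55,-18,-5,0],[-1,-40,-14,0,0]]'; python3 -m inch '[[-1,0,0,0,0.11],[-1,0,0,0,0.11],[-1,0,0,0,0],[-1,0,0,0,0],[-1,0,0,0,0]]'; python3 - <<'E'
from h import *
d=grab('wrist','w3.png');print(ctrl.get_state()['position'],d['R'])
E
```

```text
time: 6.88
position: [0.5214, -0.0283, 0.1507]
tool_rot: [2.233, 2.199, -0.003]
ft_force: [0.4, -0.2, -1.5]
grip_width: 0.318
time: 7.5
position: [0.5184, -0.0337, 0.1489]
tool_rot: [2.473, 1.928, -0.008]
ft_force: [0.3, -0.0, -1.3]
grip_width: 0.315
[ 0.51841534 -0.03362956  0.14885007] [[ 0.96970228 -0.24427786  0.00241003]
 [-0.23291194 -0.92151764  0.31073664]
 [-0.0736852  -0.30188335 -0.950493  ]]
```

View pics/w3.png

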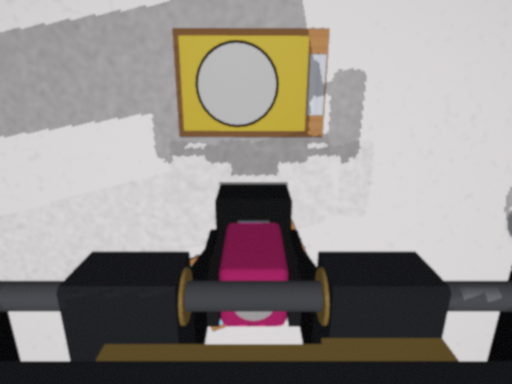

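Wrist view: the ring is centred near (237,84), spanning x 196–278 and y 41–126. The board now lies square to the held stamp, and the stamp hangs straight.

```bash
cat > ring.py <<'E'
from h import *
from scipy.spatial.transform import Rotation as R
d=load('wrist');c=d['color'].astype(int)
# yellow region hole -> ring outer edge
y=((c[...,0]-c[...,2]>60)&(c[...,1]>110)).astype(np.uint8)
cs,hi=cv2.findContours(y,cv2.RETR_CCOMP,cv2.CHAIN_APPROX_NONE)
k=[q for q,h in zip(cs,hi[0]) if h[3]>=0 and cv2.contourArea(q)>2000]
for q in k:
    Q=np.array([onz(d,*p[0],.005)[:2] for p in q],np.float32)*1000
    print('ring',cv2.fitEllipse(Q),cv2.boundingRect(q))
print('surf z',px(d,237,84)[2],px(d,200,170)[2])
s=ctrl.get_state();M=R.from_rotvec(s['tool_rot']).as_matrix();print(s['position'],M.round(4),s['time'])
ctr=np.array([*np.array(cv2.fitEllipse(Q)[0])/1000,s['position'][2]])
print('tool shift mm',(M.T@(ctr-s['position'])*1000).round(1))
E
python3 ring.py
```

```text
ring ((525.6680908203125, 47.843040466308594), (72.04985046386719, 72.2346420288086), 28.26213836669922) (195, 39, 85, 89)
surf z 0.006308817716897757 -0.0008241715653952916
[ 0.51841534 -0.03362956  0.14885007] [[ 2.439e-01  9.698e-01 -7.000e-04]
 [ 9.698e-01 -2.439e-01 -7.800e-03]
 [-7.700e-03  1.200e-03 -1.000e+00]] 7.55
tool shift mm [ 80.8 -12.8  -0.6]
```

```bash
python3 -m inch '[[-1,40,-6,10,0],[-1,40,-6,20,0],[-1,0,0,20,0],[-1,0,0,0,0],[-1,0,0,0,0]]'; python3 -m inch '[[-1,0,0,0,0],[-1,0,0,0,0],[-1,0,0,0,0]]';  python3 - <<'E'
from h import *
from scipy.spatial.transform import Rotation as R
s=ctrl.get_state();M=R.from_rotvec(s['tool_rot']).as_matrix();print(M.round(4),s['position'],M.T@(np.array([.5257,.0478,s['position'][2]])-s['position'])*1000)
E
```

```text
time: 8.18
position: [0.528, 0.0493, 0.0983]
tool_rot: [2.469, 1.93, -0.004]
ft_force: [0.5, 1.3, -1.4]
grip_width: 0.318
time: 8.55
position: [0.5293, 0.0481, 0.1003]
tool_rot: [2.47, 1.927, -0.0]
ft_force: [0.9, 0.5, -2.1]
grip_width: 0.317
[[ 0.2435  0.9699  0.0055]
 [ 0.9699 -0.2434 -0.0073]
 [-0.0058  0.0071 -1.    ]] [0.52934885 0.04809135 0.10031772] [-1.17097251 -3.46806596 -0.01800331]
```

```bash
python3 -m inch '[[-1,-1,-3.5,10,0],[-1,0,0,12,0],[-1,0,0,0,0],[-1,0,0,0,0],[-1,0,0,0,0]]'; python3 -m inch '[[-1,0,0,0,0],[-1,0,0,0,0]]';  cat > e.py <<'E'
from h import *
from scipy.spatial.transform import Rotation as R
s=ctrl.get_state();M=R.from_rotvec(s['tool_rot']).as_matrix();print(M.round(4),s['position'],M.T@(np.array([.5257,.0478,s['position'][2]])-s['position'])*1000,s['ft_force'])
E
python3 e.py
```

```text
time: 9.18
position: [0.5251, 0.0475, 0.0763]
tool_rot: [2.471, 1.927, -0.001]
ft_force: [0.1, 0.3, -1.4]
grip_width: 0.318
time: 9.43
position: [0.5256, 0.0476, 0.0768]
tool_rot: [2.47, 1.926, -0.0]
ft_force: [-0.5, -0.5, -1.7]
grip_width: 0.322
[[ 0.2437  0.9698  0.0055]
 [ 0.9698 -0.2436 -0.0074]
 [-0.0058  0.0071 -1.    ]] [0.52556768 0.0476328  0.07675425] [ 0.19440108  0.08759663 -0.00050158] [-0.48711802 -0.54453985 -1.68231075]
```

```bash
python3 -m inch '[[-1,0,0,7,0],[-1,0,0,7,0],[-1,0,0,0,0],[-1,0,0,0,0],[-1,0,0,0,0]]'; python3 e.py; python3 - <<'E'
from h import *
d=grab('side');cv2.imwrite('pics/p1.png',cv2.resize(d['color'][150:290,150:320,::-1],None,fx=4,fy=4,interpolation=cv2.INTER_CUBIC))
E
```

```text
time: 10.05
position: [0.5255, 0.0475, 0.0616]
tool_rot: [2.47, 1.926, -0.001]
ft_force: [0.4, -0.4, -0.9]
grip_width: 0.32
[[ 0.2437  0.9698  0.0051]
 [ 0.9698 -0.2437 -0.0074]
 [-0.0059  0.0068 -1.    ]] [0.52550989 0.0474987  0.06158534] [ 0.33853931  0.1109667  -0.00124058] [ 0.4241907  -0.39660569 -0.94733102]
```

View pics/p1.png

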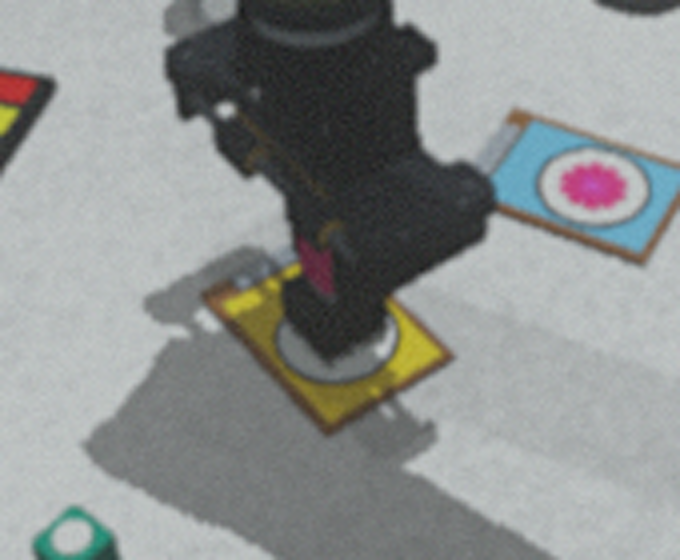

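The foot is inside the ring, just above the ticket and square to the board. I'll lower in small steps.

```bash
python3 -m inch '[[-1,0,0,3,0],[-1,0,0,2,0],[-1,0,0,2,0]]'; python3 -m inch '[[-1,0,0,2,0],[-1,0,0,2,0]]'; python3 e.py
```

```text
time: 10.48
position: [0.5259, 0.0475, 0.0553]
tool_rot: [2.47, 1.926, 0.0]
ft_force: [-2.0, -0.7, 3.0]
grip_width: 0.322
time: 10.72
position: [0.5259, 0.0475, 0.0517]
tool_rot: [2.47, 1.926, 0.0]
ft_force: [-1.7, -0.5, 4.4]
grip_width: 0.32
[[ 0.2437  0.9698  0.0057]
 [ 0.9698 -0.2437 -0.0074]
 [-0.0057  0.0074 -1.    ]] [0.5259122  0.0475104  0.05172535] [ 0.22913651 -0.27637474 -0.0033535 ] [-1.65879039 -0.50858549  4.38578377]
```

```bash
python3 -m inch '[[-1,0,0,2,0],[-1,0,0,2,0]]'; python3 -m inch '[[-1,0,0,2,0],[-1,0,0,1.5,0]]'; python3 e.py
```

```text
time: 10.98
position: [0.526, 0.0475, 0.0482]
tool_rot: [2.47, 1.926, -0.0]
ft_force: [-3.1, -0.5, 5.6]
grip_width: 0.324
time: 11.22
position: [0.5261, 0.0475, 0.0476]
tool_rot: [2.471, 1.926, -0.001]
ft_force: [-6.2, -0.9, 16.1]
grip_width: 0.316
[[ 0.244   0.9698  0.0049]
 [ 0.9698 -0.2439 -0.0076]
 [-0.0062  0.0066 -1.    ]] [0.52605795 0.047534   0.04758876] [ 0.17062354 -0.41201768 -0.0037603 ] [-6.19312352 -0.85748819 16.09324104]
```

```bash
python3 -m inch '[[-1,0,-0.3,1,0],[-1,0,-0.3,1,0],[-1,0,-0.3,1,0]]'; python3 e.py
```

```text
time: 11.6
position: [0.5259, 0.0476, 0.0477]
tool_rot: [2.47, 1.925, -0.0]
ft_force: [-4.0, -1.0, 9.6]
grip_width: 0.316
[[ 0.2441  0.9697  0.006 ]
 [ 0.9697 -0.2441 -0.008 ]
 [-0.0063  0.0078 -0.9999]] [0.52593435 0.04755078 0.04770078] [ 0.1844676  -0.28807744 -0.00341933] [-3.95292433 -1.01579196  9.58789617]
```

```bash
python3 -m inch '[[-1,0,-0.3,1.2,0],[-1,0,-0.2,1.2,0],[-1,0,-0.2,1.2,0],[-1,0,-0.2,1.2,0]]'; python3 -m inch '[[-1,0,-0.2,1.2,0],[-1,0,-0.2,1.2,0]]'; python3 e.py
```

```text
time: 12.1
position: [0.5259, 0.0476, 0.0477]
tool_rot: [2.469, 1.924, 0.0]
ft_force: [-4.9, -1.2, 10.6]
grip_width: 0.317
time: 12.35
position: [0.5259, 0.0476, 0.0477]
tool_rot: [2.469, 1.924, 0.001]
ft_force: [-4.4, -0.4, 11.8]
grip_width: 0.317
[[ 0.2445  0.9696  0.0074]
 [ 0.9696 -0.2444 -0.0088]
 [-0.0067  0.0093 -0.9999]] [0.52591297 0.04756589 0.0477067 ] [ 0.17493603 -0.26371959 -0.00363048] [-4.36444044 -0.36784715 11.76585925]
```

Held on the stop for about 1.2 s with no sliding. Next is lifting straight off.

```bash
python3 -m inch '[[-1,0,0,-3,0],[-1,0,0,-4,0],[-1,0,0,-5,0],[-1,0,0,-6,0],[-1,0,0,-8,0]]'; python3 e.py;  python3 -m inch '[[-1,0,0,-25,0],[-1,0,0,-25,0],[-1,0,0,-20,0],[-1,0,0,0,0]]'
```

```text
time: 12.98
position: [0.5254, 0.0477, 0.0737]
tool_rot: [2.469, 1.924, -0.0]
ft_force: [0.6, 0.4, -1.2]
grip_width: 0.322
[[ 0.2444  0.9697  0.0069]
 [ 0.9697 -0.2443 -0.0089]
 [-0.0069  0.0088 -0.9999]] [0.52543609 0.04770303 0.07370978] [0.15852584 0.2322111  0.0009519 ] [ 0.60634012  0.38219329 -1.23758788]
time: 13.48
position: [0.5253, 0.0484, 0.1465]
tool_rot: [2.469, 1.924, 0.002]
ft_force: [0.6, 0.7, -0.8]
grip_width: 0.317
```

```bash
python3 -m inch '[[-1,-45,4,0,0],[-1,-45,4,0,0],[-1,0,0,0,0]]';python3 - <<'E'
from h import *
d=grab('wrist');cv2.imwrite('pics/w4.png',d['color'][:200,:,::-1])
E
python3 ring.py
python3 -m inch '[[-1,-50,18,-2,0],[-1,-50,18,-2,0],[-1,-50,18,-2,0],[-1,-50,18,0,0],[-1,-50,18,0,0]]'; python3 -m inch '[[-1,-50,18,0,0],[-1,-50,18,0,0],[-1,0,0,0,0],[-1,0,0,0,0],[-1,0,0,0,0]]'; python3 - <<'E'
from h import *
d=grab('wrist','w5.png');print(ctrl.get_state()['position'])
E
```

```text
time: 13.85
position: [0.5097, -0.0425, 0.1445]
tool_rot: [2.468, 1.928, -0.001]
ft_force: [0.7, 0.7, -2.8]
grip_width: 0.323
ring ((525.699462890625, 47.93375015258789), (72.10855865478516, 72.17581939697266), 32.040279388427734) (200, 24, 87, 92)
surf z 0.0069100620512387145 -0.0009406723813749495
[ 0.50994905 -0.03996144  0.14442065] [[ 0.2393  0.9709  0.0058]
 [ 0.9709 -0.2393 -0.0071]
 [-0.0055  0.0073 -1.    ]] 13.9
tool shift mm [89.1 -5.7 -0.5]
time: 14.52
position: [0.5439, -0.2961, 0.1479]
tool_rot: [2.449, 1.963, 0.006]
ft_force: [0.2, 1.0, -2.0]
grip_width: 0.318
time: 15.15
position: [0.5601, -0.4009, 0.1416]
tool_rot: [-2.445, -1.967, -0.006]
ft_force: [-0.7, 0.1, -1.8]
grip_width: 0.319
[ 0.56044725 -0.40023193  0.14162338]
```

View pics/w4.png

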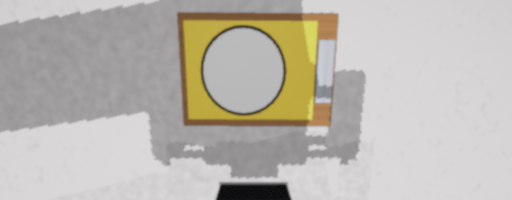

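View pics/w5.png

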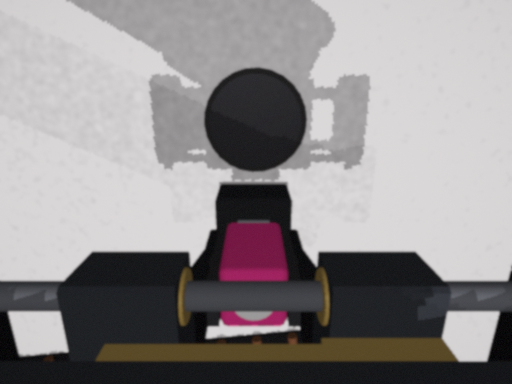

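The yellow ticket picture shows the ring clean and undisturbed. No print is drawn, but the force and travel readings show the handle reached its stop. In the second picture the mat is at about (256,119), and the stamp sits in the grip as it did before.

```bash
cat > mat.py <<'E'
from h import *
from scipy.spatial.transform import Rotation as R
d=load('wrist');g=(d['color'].max(2)<75).astype(np.uint8);g[178:]=0
k,l,s,_=cv2.connectedComponentsWithStats(g);i=l[110,250];print(s[i])
q=cv2.findContours((l==i).astype(np.uint8),cv2.RETR_EXTERNAL,cv2.CHAIN_APPROX_NONE)[0][0]
Q=np.array([onz(d,*p[0],.006)[:2] for p in q],np.float32)*1000
e=cv2.fitEllipse(Q);print(e,px(d,256,119))
s=ctrl.get_state();M=R.from_rotvec(s['tool_rot']).as_matrix()
print(M.round(4),s['position'],(M.T@(np.array([*np.array(e[0])/1000,s['position'][2]])-s['position'])*1000).round(1))
E
python3 mat.py
```

```text
[ 205   68  101  103 8138]
((573.8201293945312, -350.4962463378906), (86.97063446044922, 87.05815887451172), 7.668839931488037) [ 0.57518698 -0.34843523  0.00744725]
[[ 2.134e-01  9.770e-01  6.000e-04]
 [ 9.770e-01 -2.134e-01  5.800e-03]
 [ 5.800e-03 -6.000e-04 -1.000e+00]] [ 0.56044725 -0.40023193  0.14162338] [51.4  2.5  0.3]
```

```bash
python3 -m inch '[[-1,26,1,0,0],[-1,26,1,20,0],[-1,0,0,20,0],[-1,0,0,0,0],[-1,0,0,0,0]]'; python3 -m inch '[[-1,0,0,0,0],[-1,0,0,0,0]]'; sed 's/.5257,.0478/.574,-.3503/' e.py > m.py; python3 m.py
```

```text
time: 15.82
position: [0.575, -0.3461, 0.1024]
tool_rot: [-2.441, -1.975, -0.009]
ft_force: [-0.2, -0.2, -0.7]
grip_width: 0.319
time: 16.08
position: [0.5748, -0.3484, 0.1036]
tool_rot: [2.445, 1.972, 0.009]
ft_force: [0.2, -0.6, -1.6]
grip_width: 0.319
[[ 0.2115  0.9774  0.0047]
 [ 0.9774 -0.2115  0.003 ]
 [ 0.004   0.004  -1.    ]] [ 0.57477429 -0.34844269  0.10361113] [-1.9790473  -0.3638939  -0.00931797] [ 0.19402123 -0.6256867  -1.58685631]
```

```bash
python3 -m inch '[[-1,-2,0,13,0],[-1,0,0,13,0],[-1,0,0,12,0],[-1,0,0,0,0],[-1,0,0,0,0]]'; python3 m.py
```

```text
time: 16.7
position: [0.5737, -0.3509, 0.0621]
tool_rot: [-2.446, -1.971, -0.008]
ft_force: [-0.2, -0.5, -1.5]
grip_width: 0.318
[[ 0.2125  0.9772  0.0035]
 [ 0.9772 -0.2125  0.0034]
 [ 0.004   0.0027 -1.    ]] [ 0.57374687 -0.35094005  0.06210275] [0.67921772 0.11133601 0.00303349] [-0.19516428 -0.53134147 -1.47099495]
```

```bash
python3 -m inch '[[-1,0,0,2,0],[-1,0,0,1,0],[-1,0,0,1,0]]'; python3 m.py
```

```text
time: 17.08
position: [0.5745, -0.3512, 0.059]
tool_rot: [2.445, 1.971, 0.009]
ft_force: [-1.7, -0.0, 1.0]
grip_width: 0.319
[[ 0.2123  0.9772  0.0052]
 [ 0.9772 -0.2123  0.0026]
 [ 0.0036  0.0046 -1.    ]] [ 0.57452803 -0.35116541  0.05899173] [ 7.33604198e-01 -6.99695885e-01 -5.40158025e-04] [-1.69574753 -0.0412238   0.98976319]
```

```bash
python3 -m inch '[[-0.2,0,0,0,0],[-0.2,0,0,0,0],[0.2,0,0,0,0],[0.6,0,0,0,0],[1,0,0,0,0]]'; python3 -m inch '[[1,0,0,0,0],[1,0,0,0,0],[1,0,0,0,0]]'; python3 m.py
```

```text
time: 17.7
position: [0.5754, -0.3517, 0.0604]
tool_rot: [2.443, 1.969, 0.01]
ft_force: [0.1, -0.2, 0.4]
grip_width: 0.657
time: 18.08
position: [0.5754, -0.3517, 0.0604]
tool_rot: [2.443, 1.969, 0.01]
ft_force: [0.4, -0.3, -0.1]
grip_width: 0.963
[[ 0.2122  0.9772  0.0074]
 [ 0.9772 -0.2122  0.0014]
 [ 0.0029  0.007  -1.    ]] [ 0.57541498 -0.35168112  0.06035755] [ 1.04936437 -1.67583509 -0.00862976] [ 0.43068472 -0.27100868 -0.11357659]
```

```bash
python3 -m inch '[[1,0,0,-15,0],[1,0,0,-30,0],[1,0,0,-40,0],[1,0,0,-40,0],[1,0,0,0,0]]'; python3 -m inch '[[1,-40,0,-20,0],[1,-30,0,0,0],[1,0,0,0,0],[1,0,0,0,0]]'; python3 - <<'E'
from h import *
d=grab('wrist','w6.png');a=grab('scene')
s=ctrl.get_state();print(s['position'],s['time'])
P=np.array([px(d,u,v) for v in range(0,260) for u in range(150,380)])
for lo,hi in((.099,.110),(.034,.046)):
    t=P[(P[:,2]>lo)&(P[:,2]<hi)&(abs(P[:,0]-.574)<.05)&(abs(P[:,1]+.35)<.05)];print(len(t),t.mean(0),cv2.minAreaRect(t[:,:2].astype(np.float32)*1000))
cv2.imwrite('pics/s2.png',cv2.resize(a['color'][160:360,130:330,::-1],None,fx=3,fy=3))
E
```

```text
time: 18.7
position: [0.5749, -0.3524, 0.1936]
tool_rot: [2.441, 1.967, 0.012]
ft_force: [-0.2, -0.6, 0.1]
grip_width: 0.998
time: 19.2
position: [0.5603, -0.4193, 0.2145]
tool_rot: [2.439, 1.972, 0.015]
ft_force: [0.5, 1.3, 0.4]
grip_width: 0.999
[ 0.56012694 -0.41926371  0.21430123] 19.3
1269 [ 0.57612217 -0.35085657  0.10440631] ((576.0213623046875, -350.9418029785156), (27.53396224975586, 27.6594181060791), 78.14422607421875)
875 [ 0.57677558 -0.34653717  0.04238803] ((576.119140625, -351.18157958984375), (42.72013473510742, 44.022125244140625), 77.86494445800781)
```

View pics/w6.png

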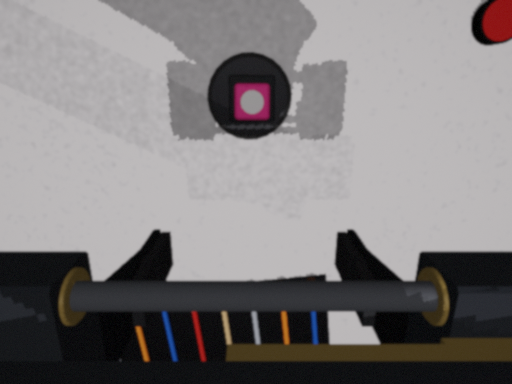

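View pics/s2.png

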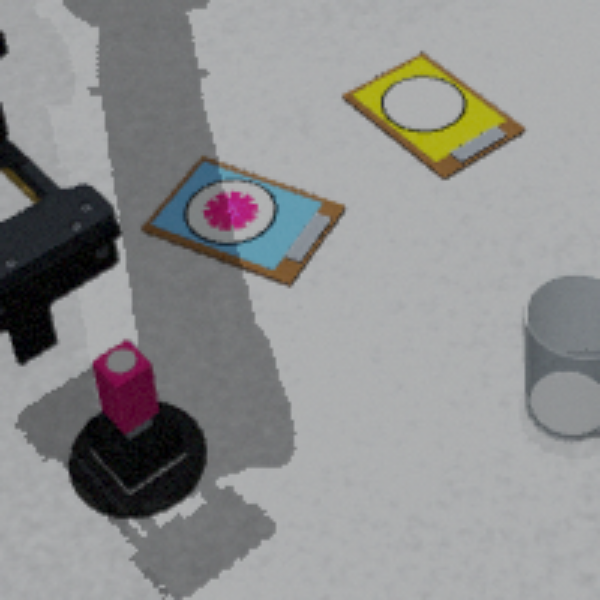

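Both pictures show the stamp upright and central on the mat, with its top at 0.104 m as expected. The gripper is clear of everything, so I'm handing in.

```bash
python3 -c "
from bench import ctrl
print(ctrl.close_job())"
```

```text
the job is handed in; nothing more can be done
None
```

I pressed the pink-handled stamp once into the yellow ticket's ring, lifted it straight off and stood it upright on the black mat. The job was handed in at about 19 s, and no verdict is reported.

- **Press:** By the tool reading the stamp was within about 0.5 mm of the measured ring centre and square to the board. The tool went down about 10 mm after contact, then stopped moving as the force rose. The force peaked at about 18 N and held at 11–13 N for just over a second. The position drifted by less than 0.3 mm during the press, although there was a sideways force of about 4–6 N.
- **Final check:** The stamp stands upright within about 2.5 mm of the mat centre. Its top is at 104 mm, so the handle is back up, and the gripper is open and well clear.
- **Not confirmed:** The camera pictures show no ink mark in the yellow ring after the press. I took this as the simulator not drawing prints, because travel and force both showed the handle fully down, and I did not press again.

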